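# Release the two-stage drawer latch and draw the barber's drawer open

## Robot

A 7-joint arm with a two-finger parallel gripper is mounted at the origin on the work surface. World frame = base frame: x ahead of the robot, y to its left, z up, the work surface at z = 0. Lengths are in mm, angles in rad, forces in N, time in s.
With the tool pointing down it reaches from about 425 to 950 mm from the base axis. Payload 4.7 kg.
Tool frame: the origin (TCP) lies midway between the tips of the shut fingers; the grasp point (between the pads) lies 19 mm behind it; z points along the fingers, y is the line along which they close (so a half turn about z gives the same grasp; the last joint's range is limited). The gripper opens to 85 mm and grips with 20 to 120 N. Pads are 22 mm wide; open, the fingers measure 114 mm over their backs; the gripper's body (76 mm by 85 mm) begins 54 mm behind the grasp point. The pads swing forward as they close: fully open they stand 13 mm farther back than shut.
Start: joints at [1.229, 0.469, -0.049, 1.532, 0.024, 1.141, -0.082], TCP at [207.76, -642.249, 231.335] pointing down, gripper open.
Joint ranges: [-2.59, 2.59], [-0.33, 1.99], [-1.39, 1.29], [0.1, 2.45], [-1.04, 4.18], [0.21, 1.99], [-2.66, 2.66]. Speed limits (rad/s): [2.57, 2.57, 3.14, 3.14, 3.14, 3.14, 3.14].

## Interface

Orientations are given as a 3x3 rotation matrix whose columns are the frame's x, y, z axes.
In Python, from rig import arm gives the robot as it stands.
- The arm moves only by the tool apply_moves, never from a script. Its argument "series" is text: rows parted by semicolons, each of 6 numbers parted by spaces: the shift along the tool's x, y, z in cm, then the turn, a rotation vector about the tool's x, y, z in degrees. A call has 1 to 10 rows; each row is the pose to reach, as a shift and turn from the pose commanded when the call began, along the tool's axes at that moment; what a row does not reach only later rows make up. A row lasts 1/8 s, in which the tool goes at most 62.5 mm and 10.7 degrees, less where a joint would pass 70% of its speed; a pose out of reach is approached as far as the arm can. A call with a gripper value outside its range is refused whole. "grip" is the opening, from 0 (shut) to 1 (fully open), set as the call begins (left out, the last holds). The fingers move at their own pace and stop on an object; the grip force is fixed at half the most. Time passes only in rows, so rows that repeat a pose let the fingers close. It gives the time, the measured TCP pose, the force, the opening and the grip force at its end, in the units of the state.
- arm.get_state(): the state, without advancing time (a new reading comes with each control period).
- arm.snapshot(name): name is "side" or "top"; returns the picture (400x640x3 uint8, red, green, blue); there is no depth.
- arm.camera_model(name): a dict with "fovy" (degrees; the focal length in pixels is half the picture's height over the tangent of half this angle, whatever the lens; pixels are square), "cx", "cy" (the principal point, pixels), "k1" (the pictures are not rectified: a ray, as slopes to the right and down, at radius r is drawn at 1 + k1 r^2 times it, then the intrinsics apply), "view" (4x4, takes a point from world to camera coordinates). Camera axes: x right, y up, looking along -z (the intrinsics and any distortion apply to the point x, -y, -z); pixel columns grow to the right and rows downward; lengths in mm; the calibration is good to about 2 mm. A picture is of the moment at which its call begins. camera_model takes no time and is no camera call.
- arm.job_done(): hands the job in; it is judged then, once.
The state is a dict: "time_s": time; "q": joint angles; "joint_vel": joint speeds; "joint_efforts": joint torques, N m; "eef_pos": TCP position; "orientation": TCP orientation; "wrist_force": force on the tool from outside, world axes, zero at the start; "torque": the same for the moment, N m; "width": opening from 0.0 (shut) to 1.0 (fully open); "finger_force": force on a finger pad.
Only numpy, scipy, OpenCV 4.12 (cv2) and the standard library are available. Lean on these libraries where they do the work, as an engineer would, in place of code of your own. Each camera call takes 0.05 s, during which the arm holds its last target. There are 200 camera calls.

## Task

Open the top drawer of the small aluminium drawer unit on the balcony ledge: with your fingertips push the latch lever on top of the unit past its half-way click, all the way to its second stop, then hook the drawer's pull with a fingertip and draw the drawer out fully. Only push and hook: grip or lift nothing and force nothing. Leave the lever at its second stop, and the lower drawer and the barber's things as they are.

Things in the scene. Friction and masses are not known exactly. Their poses are not given: they have to be found in the camera images.
- unit: drawer unit of plain aluminium, 240 deep (x) x 300 wide (y) x 200 mm high, fixed to the ledge, with two drawers one above the other; origin at the centre of its underside, on the ledge; +z up, its front (drawers) faces its own -x. The latch lever lies on its top, over the middle
- lever_pivot (a point): pivot of the latch lever, at the centre of the unit's top, 13 mm above the top panel (upper face of the lever's arm); axes as the unit's. A sprung pawl on the plate holds the lever in each of its three positions: at the knob about 6 N to leave 0 and 7 N to leave the first detent; past the crest it snaps into the next position and stays there
- lever_knob (a point): centre of the top of the lever's knob, an upright black plastic cylinder 18 mm in diameter, 13 to 51 mm above the unit's top panel (lowest 3 mm: a 21 mm flange), at the end of a flat steel arm 70 mm from the pivot, pointing to the unit's front. Arm and cam lie 3 to 13 mm above the panel. Moves with the lever
- latch_lever (a joint): angle of the latch lever about its vertical pivot, rad, anticlockwise from above: 0 = latched (knob on the unit's +y side, seen from the robot on the left), 0.55 = first detent (arm straight towards the drawers' side; drawer STILL held), 1.10 = second stop (knob on the -y side; drawer free). In the unit's frame the knob lies from the pivot along (-cos a, -sin a), a = angle - 0.55
- top_drawer (a joint): how far the top drawer is out, m: 0 closed, 0.12 fully out at its stop, towards the unit's -x. It cannot come out by more than about 0.01 until the lever has passed about 0.95 rad; then it slides with about 3 N
- top_drawer_pull (a point): middle of the top drawer's pull: a round steel bar 10 mm thick, 120 mm long, along the unit's y, its axis 42 mm before the drawer's face and 35 mm below the unit's top; 37 mm clear between bar and face, 99 mm between its two posts. Moves with the drawer
- lower_drawer (a joint): how far the lower drawer is out, m: 0 closed. It has the same pull, 95 mm lower, and is to stay shut
- clipper: black hair clipper 165 x 44 x 36 mm lying along the right-hand (-y) edge of the unit's top, 45 mm or more from the knob's path; origin under its middle
- pomade: small round amber jar with a metal lid, 54 mm in diameter, 45 mm high, on the ledge beside the unit or its drawer's path; origin at the centre of its underside
- tray: shallow stainless steel tray 140 x 220 x 22 mm on the ledge in front of the unit; origin at the centre of its underside
- comb: red comb 180 x 34 x 6 mm lying in the tray; origin under its middle
- cup: white ceramic cup 78 mm in diameter, 85 mm high, on the ledge beside the unit; origin at the centre of its underside
- talc: white plastic talc bottle 56 mm in diameter, 150 mm high, on the ledge beside the unit; origin at the centre of its underside
- neck_brush: barber's neck brush standing on its round wooden handle, pale bristles up, 54 mm in diameter, 132 mm high, on the ledge beside the unit; origin at the centre of its underside

How it is judged:
By the outcome, as a careful person would: the job done as asked, in the order asked, and still so for the second after the job is handed in, with the robot touching nothing.
It also fails if it takes over 48 s, if anything falls off the work surface, if the arm or the gripper's body presses on something with over 40 N, if the wrist force passes 120 N, or if a joint passes its speed limit or range.

## Working session

There is one attempt and no reset: what is moved stays moved. The work goes in short steps, Python scripts to look and compute and a tool call to move; the robot and the scene stay as the last step left them, time stands still between calls to the robot, and variables do not carry over. Pictures are saved under pics/ and viewed, at most 10 in all, crops included, and the job is handed in when it is done.

Besides the shell and the picture viewer there is one more tool, called after "Call:" as name(argument=value, ...), one argument or row to a line, values as JSON. apply_moves: Moves the arm, as the interface text tells. Its arguments: {"type":"object","properties":{"series":{"type":"string"},"grip":{"type":"number"}},"required":["series"]}

```bash
mkdir -p pics; ls; python3 - <<'E'
from rig import arm
import cv2
for n in("side","top"):
    cv2.imwrite(f"pics/{n}0.png",arm.snapshot(n)[:,:,::-1]); print(n,arm.camera_model(n))
s=arm.get_state(); print(s)
E
```

```text
pics
side {'fovy': 53.19988898831337, 'cx': 316.16811622168865, 'cy': 201.79699421737322, 'k1': -0.06059044511414195, 'view': array([[-6.13990385e-01,  7.89304584e-01, -3.75241900e-03,
         3.49400788e+02],
       [-7.55362972e-01, -5.86195055e-01,  2.92920021e-01,
         4.38239886e+02],
       [ 2.29003465e-01,  1.82684515e-01,  9.56129584e-01,
        -1.25419378e+03],
       [ 0.00000000e+00,  0.00000000e+00,  0.00000000e+00,
         1.00000000e+00]])}
top {'fovy': 50.49679368313032, 'cx': 321.29402190640053, 'cy': 195.4213008781197, 'k1': -0.09425148154291059, 'view': array([[ 7.85153025e-03, -9.99947290e-01,  6.61600216e-03,
         3.05714141e+01],
       [ 9.97864292e-01,  8.26388980e-03,  6.47963109e-02,
        -6.14115052e+02],
       [-6.48475694e-02,  6.09312212e-03,  9.97876579e-01,
        -1.09935299e+03],
       [ 0.00000000e+00,  0.00000000e+00,  0.00000000e+00,
         1.00000000e+00]])}
{'time_s': 0.1, 'q': array([ 1.22909369,  0.4693897 , -0.04858213,  1.53357002,  0.02412309,
        1.14098851, -0.08230258]), 'joint_vel': array([ 0.00106075,  0.00027101, -0.0001891 , -0.00446169,  0.00096711,
       -0.00044682,  0.00023522]), 'joint_efforts': array([ 9.43652558e-04, -5.11510777e+01, -4.70744935e-02, -2.38387960e+01,
        1.07159602e-02,  4.35921043e-03,  1.31782005e-05]), 'eef_pos': array([ 207.55575509, -641.75185151,  230.34870886]), 'orientation': array([[ 9.51467285e-01,  3.07749268e-01, -6.27098829e-04],
       [ 3.07749894e-01, -9.51465851e-01,  1.65441233e-03],
       [-8.75189390e-05, -1.76710880e-03, -9.99998435e-01]]), 'wrist_force': array([-0.0756878 , -0.78420649, -1.18436302]), 'torque': array([ 0.01798075,  0.05566627, -0.01070384]), 'finger_force': 0.0, 'width': 0.9995027515775008}
```

View pics/top0.png

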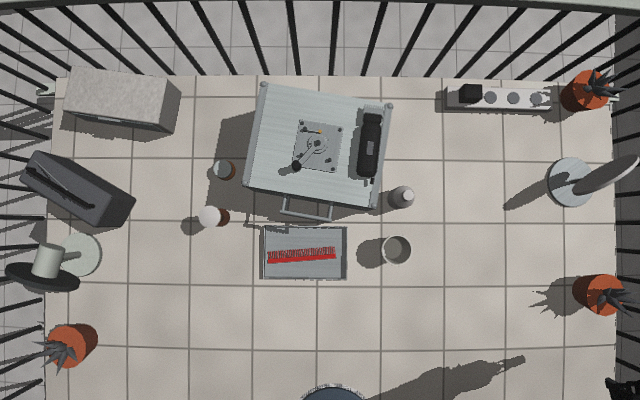

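View pics/side0.png

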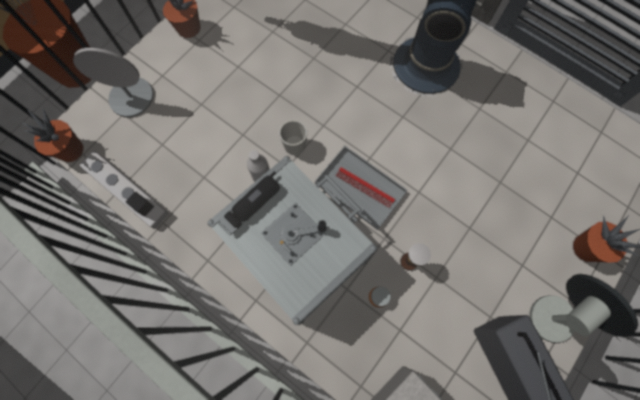

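The top view shows the unit at about (315,145), its knob near (297,166), its pull bar near (307,217), the tray below it, the talc at (402,197), and the brush at (212,216). I'll enlarge both views.

```bash
python3 - <<'E'
import cv2
a=cv2.imread("pics/top0.png")[70:240,230:420]; cv2.imwrite("pics/topc.png",cv2.resize(a,None,fx=3.5,fy=3.5,interpolation=cv2.INTER_CUBIC)[:600])
a=cv2.imread("pics/side0.png")[140:330,200:440]; cv2.imwrite("pics/sidec.png",cv2.resize(a,None,fx=3,fy=3,interpolation=cv2.INTER_CUBIC))
E
```

```text
(no output)
```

View pics/topc.png

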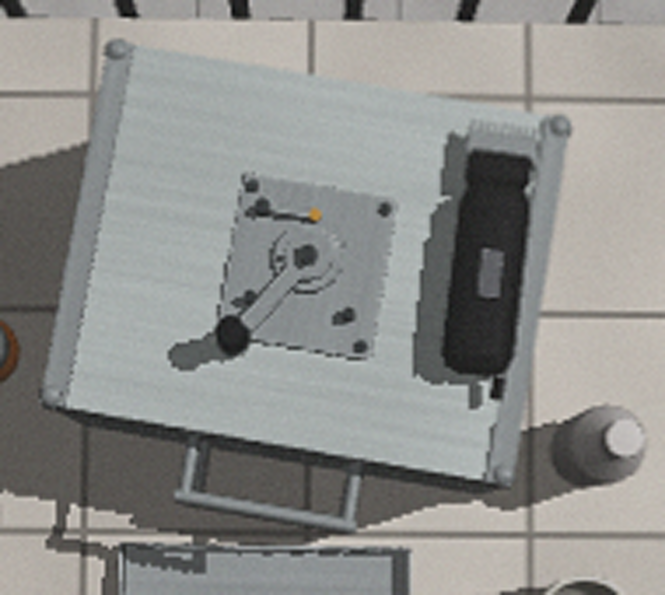

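View pics/sidec.png

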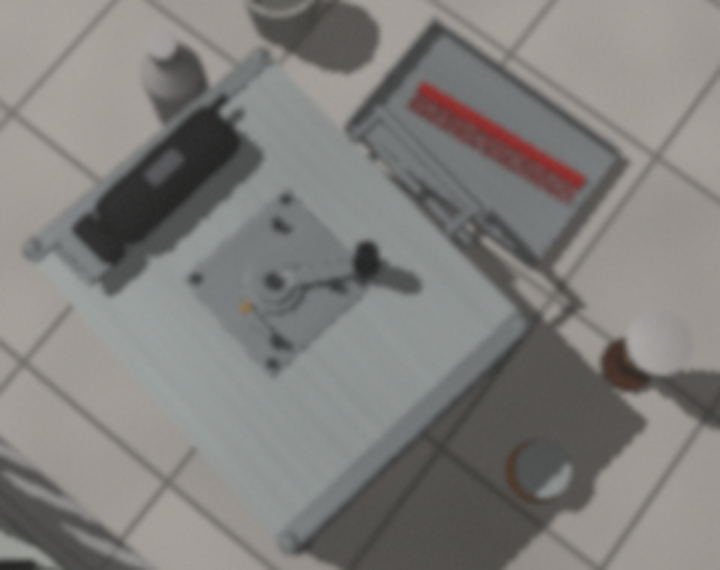

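The top crop shows the pivot at (305,256), knob top at (233,336), bar ends at (178,495) and (354,525), and the unit's corner posts. The side crop shows the pivot at (275,281) and knob at (367,255).

```bash
cat > h.py <<'E'
from rig import arm
import numpy as np, cv2
def ray(cam,u,v):
    m=arm.camera_model(cam); f=200/np.tan(np.radians(m["fovy"]/2))
    K=np.array([[f,0,m["cx"]],[0,f,m["cy"]],[0,0,1]])
    p=cv2.undistortPoints(np.array([[[u,v]]],float),K,np.array([m["k1"],0,0,0,0]))[0,0]
    R=m["view"][:3,:3]; t=m["view"][:3,3]
    return -R.T@t, R.T@np.array([p[0],-p[1],-1])
def at(cam,u,v,z):
    o,d=ray(cam,u,v); return (o+d*(z-o[2])/d[2]).round(1)
T=lambda x,y:((x+.5)/3.5-.5+230,(y+.5)/3.5-.5+70)
S=lambda x,y:((x+.5)/3-.5+200,(y+.5)/3-.5+140)
def tri(a,b):
    A=[];B=[]
    for o,d in(a,b):
        d=d/np.linalg.norm(d);P=np.eye(3)-np.outer(d,d);A.append(P);B.append(P@o)
    return np.linalg.lstsq(np.vstack(A),np.hstack(B),rcond=None)[0].round(1)
E
python3 - <<'E'
from h import *
p=at("top",*T(305,256),213);k=at("top",*T(233,336),251)
print("pivot",p,at("side",*S(275,281),213),tri(ray("top",*T(305,256)),ray("side",*S(275,281))))
print("knob",k,at("side",*S(367,250),251),tri(ray("top",*T(233,336)),ray("side",*S(367,250))),np.linalg.norm((k-p)[:2]),np.degrees(np.arctan2(*(k-p)[1::-1])))
a=at("top",*T(178,495),165);b=at("top",*T(354,525),165);d=(a-b)[:2]
print("bar",a,b,(a+b)/2,np.linalg.norm(d),np.degrees(np.arctan2(-d[0],d[1])))
for c in[(117,48),(560,125),(500,478),(55,396)]: print("corner",at("top",*T(*c),205))
print("side corners",[at("side",*S(*c),205) for c in [(290,542),(35,247),(265,58),(520,320)]])
for n,c,z in[("talc",(625,440),150),]: print(n,at("top",*T(*c),z))
print("brush top",at("top",209,215,132),"jar",at("top",224,169,45),"tray corners",[at("top",*c,22) for c in[(262,227),(347,227),(346,279),(262,279)]],"cup",at("top",397,247,85))
print("clipper",[at("top",*T(*c),230) for c in [(445,370),(470,155),(512,375)]])
E
```

```text
pivot [717.4  47.5 213. ] [717.7  47.5 213. ] [717.6  47.5 212.4]
knob [661.1  90.2 251. ] [665.6  91.9 251. ] [663.   90.5 239. ] 70.66102178712104 142.82197630940283
bar [567.7 129.6 165. ] [549.   14.3 165. ] [558.35  71.95 165.  ] 116.80659227971682 -9.212335171552434
corner [854.2 170.1 205. ]
corner [ 806.2 -115.5  205. ]
corner [578.9 -76.3 205. ]
corner [628.4 204.7 205. ]
side corners [array([855.3, 171. , 205. ]), array([ 807.1, -112.5,  205. ]), array([582.6, -72.4, 205. ]), array([629.3, 206.2, 205. ])]
talc [ 607.2 -167.4  150. ]
brush top [557.7 303.  132. ] jar [679.  289.2  45. ] tray corners [array([529.4, 190.5,  22. ]), array([531.2, -32.6,  22. ]), array([395.5, -30.7,  22. ]), array([393.6, 188.7,  22. ])] cup [ 483.  -152.8   85. ]
clipper [array([644.1, -39.2, 230. ]), array([779. , -54.8, 230. ]), array([641.4, -80.6, 230. ])]
```

Centre/pivot is at (717,47), with yaw about -9.4°. The corners, bar and pivot agree, and the knob's radius is 70.7. Next is a helper that turns unit-frame targets into tool-frame shifts.

```bash
cat >> h.py <<'E'
YAW=np.radians(-9.4);U=np.array([[np.cos(YAW),-np.sin(YAW)],[np.sin(YAW),np.cos(YAW)]]);C=np.array([717,47.2])
def W(x,y,z): return np.r_[C+U@[x,y],z]
def go(*pts):
    s=arm.get_state();R=s["orientation"];p=s["eef_pos"]
    l=U.T@(p[:2]-C);yw=np.degrees(np.arctan2(R[1,0],R[0,0]))
    print("t",s["time_s"],"unit",l.round(1),p[2].round(1),"turn z",(yw-np.degrees(YAW)).round(2),"F",s["wrist_force"].round(1),"w",s["width"],"tilt",R[2].round(3))
    for q in pts: print(q,(R.T@(W(*q)-p)/10).round(2))
E
python3 - <<'E'
from h import *
go((-60,-300,340),(-60,90,340),(-60,90,226))
p=arm.get_state()["eef_pos"];R=arm.get_state()["orientation"]
print((R.T@(np.array([560,-330,340])-p)/10).round(2))
E
```

```text
t 0.1 unit [-390.1 -762.9] 230.3 turn z 27.32 F [-0.1 -0.8 -1.2] w 0.9995027515775008 tilt [-0.    -0.002 -1.   ]
(-60, -300, 340) [ 50.57 -25.99 -10.92]
(-60, 90, 340) [ 68.47 -60.64 -10.86]
(-60, 90, 226) [ 68.48 -60.62   0.54]
[ 43.13 -18.84 -10.94]
```

Call:
apply_moves(
  series="2 -1 -5.5 0 0 9; 6 -3 -9 0 0 18; 11 -5 -11 0 0 27.3; 16 -8 -11 0 0 27.3; 21 -10 -11 0 0 27.3; 26 -12 -11 0 0 27.3; 32 -15 -11 0 0 27.3; 37 -18 -11 0 0 27.3; 42 -21 -11 0 0 27.3; 46 -24 -11 0 0 27.3",
  grip=0,
)

```text
time_s: 1.35
eef_pos: [572.9, -270.0, 340.7]
orientation: [[0.987, -0.161, -0.001], [-0.161, -0.987, 0.001], [-0.001, -0.001, -1.0]]
wrist_force: [0.9, -0.8, 0.6]
width: 0.0
finger_force: 0.0
```

```bash
python3 -c "
from h import *
go((-60,90,330),(-60,90,226))"
```

```text
t 1.35 unit [ -90.4 -336.4] 340.7 turn z 0.11 F [ 0.9 -0.8  0.6] w 0.0003669818346913191 tilt [-0.001 -0.001 -1.   ]
(-60, 90, 330) [  3.13 -42.64   1.09]
(-60, 90, 226) [  3.13 -42.63  11.49]
```

Call:
apply_moves(
  series="1 -6 0 0 0 0; 1.5 -12 0 0 0 0; 2 -18 0 0 0 0; 2.5 -24 0 0 0 0; 3.1 -30 0 0 0 0; 3.1 -36 1 0 0 0; 3.1 -41 1 0 0 0; 3.1 -42.6 3 0 0 0; 3.1 -42.6 7 0 0 0; 3.1 -42.6 9 0 0 0",
)

```text
time_s: 2.6
eef_pos: [670.2, 141.2, 247.5]
orientation: [[0.986, -0.164, -0.005], [-0.164, -0.986, -0.003], [-0.004, 0.003, -1.0]]
wrist_force: [-0.0, -0.4, -0.2]
width: 0.003
finger_force: 0.0
```

```bash
python3 -c "
from h import *
cv2.imwrite('pics/top1.png',cv2.resize(arm.snapshot('top')[70:240,230:420,::-1],None,fx=3.5,fy=3.5,interpolation=cv2.INTER_CUBIC))
go((-60,90,226),(-60,62,226),(-69,26,226))"
```

```text
t 2.65 unit [-62.4  84.3] 245.1 turn z -0.05 F [-0.1 -0.4 -2.3] w 0.0034264689624228717 tilt [-0.008  0.005 -1.   ]
(-60, 90, 226) [ 0.25 -0.58  1.91]
(-60, 62, 226) [0.25 2.22 1.92]
(-69, 26, 226) [-0.64  5.82  1.95]
```

View pics/top1.png

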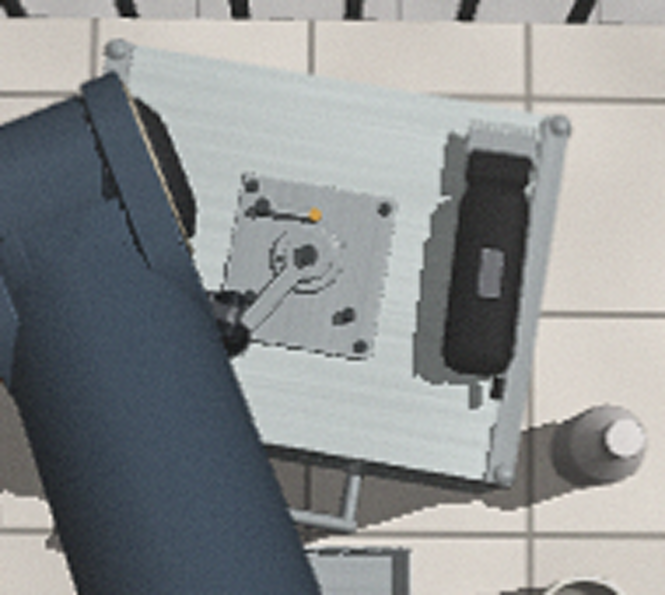

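The knob is still at (233,330) with the fingers beside it on the +y side, clear of it. I'll settle and lower.

Call:
apply_moves(
  series="0 0 1 0 0 0; 0 0 2 0 0 0; 0 0 2 0 0 0; 0 0 2 0 0 0",
)

```text
time_s: 3.15
eef_pos: [671.9, 143.0, 232.0]
orientation: [[0.987, -0.163, 0.001], [-0.163, -0.987, 0.0], [0.001, -0.0, -1.0]]
wrist_force: [0.6, -0.0, -0.7]
width: 0.005
finger_force: 0.0
```

```bash
python3 -c "
from h import *
go((-60,60,226),(-70,24,226),(-60,-13,226))"
```

```text
t 3.15 unit [-60.1  87.1] 232.0 turn z 0.02 F [ 0.6 -0.  -0.7] w 0.004841477704503747 tilt [ 0.001 -0.    -1.   ]
(-60, 60, 226) [0.01 2.71 0.6 ]
(-70, 24, 226) [-0.99  6.31  0.6 ]
(-60, -13, 226) [1.000e-02 1.001e+01 6.000e-01]
```

Call:
apply_moves(
  series="0 1.2 .5 0 0 0; 0 2 .5 0 0 0; 0 2.6 .5 0 0 0; -.1 3.1 .5 0 0 0; -.3 3.6 .5 0 0 0; -.4 4.1 .5 0 0 0; -.5 4.6 .5 0 0 0; -.6 4.6 .5 0 0 0",
)

```text
time_s: 4.15
eef_pos: [657.0, 101.6, 226.6]
orientation: [[0.987, -0.16, -0.001], [-0.16, -0.987, 0.003], [-0.002, -0.003, -1.0]]
wrist_force: [-2.8, 2.6, -0.3]
width: -0.001
finger_force: 1.6
```

```bash
python3 -c "
from h import *
go((-70,24,228),(-60,-13,228))"
```

```text
t 4.15 unit [-68.1  43.8] 226.6 turn z 0.18 F [-2.8  2.6 -0.3] w -0.0006548549291824263 tilt [-0.002 -0.003 -1.   ]
(-70, 24, 228) [-0.2   1.98 -0.14]
(-60, -13, 228) [ 0.79  5.69 -0.16]
```

Call:
apply_moves(
  series="-.2 .6 0 0 0 0; -.3 1.2 0 0 0 0; -.3 1.8 0 0 0 0; -.3 2.4 0 0 0 0; -.2 3 0 0 0 0; -.1 3.5 0 0 0 0; .1 4 0 0 0 0; .3 4.4 0 0 0 0; .4 4.4 0 0 0 0",
)

```text
time_s: 5.28
eef_pos: [655.4, 52.4, 226.3]
orientation: [[0.986, -0.164, 0.001], [-0.164, -0.986, -0.002], [0.001, 0.002, -1.0]]
wrist_force: [0.5, -0.4, 0.3]
width: 0.001
finger_force: 0.0
```

```bash
python3 -c "
from h import *
go((-60,-13,228))"
```

```text
t 5.275 unit [-61.6  -4.9] 226.3 turn z -0.07 F [ 0.5 -0.4  0.3] w 0.0008086405220815755 tilt [ 0.001  0.002 -1.   ]
(-60, -13, 228) [ 0.16  0.81 -0.17]
```

Call:
apply_moves(
  series=".1 .3 0 0 0 0; .1 .6 0 0 0 0; .1 .8 0 0 0 0; .1 .8 0 0 0 0",
)

```text
time_s: 5.78
eef_pos: [654.6, 46.0, 226.3]
orientation: [[0.987, -0.163, 0.0], [-0.163, -0.987, -0.0], [0.0, 0.0, -1.0]]
wrist_force: [-0.3, 0.1, -0.4]
width: 0.001
finger_force: 0.0
```

```bash
python3 -c "
from h import *
go((-60,-13,228))"
```

```text
t 5.775 unit [-61.3 -11.4] 226.3 turn z -0.0 F [-0.3  0.1 -0.4] w 0.0005780001938735335 tilt [ 0.  0. -1.]
(-60, -13, 228) [ 0.13  0.16 -0.17]
```

The pawl snapped over and there's no contact at the commanded end. I'll back off, rise and hover over the pull gap.

Call:
apply_moves(
  series="0 -1.5 0 0 0 0; 0 -3 0 0 0 0; 0 -3 -5 0 0 0; -1 -3 -8 0 0 0; -6 -2 -8 0 0 0; -7.7 -1.2 -8 0 0 0; -7.7 -1.2 -8 0 0 0; -7.7 -1.2 -8 0 0 0",
)

```text
time_s: 6.78
eef_pos: [581.4, 71.7, 306.4]
orientation: [[0.987, -0.162, 0.001], [-0.162, -0.987, 0.0], [0.001, -0.001, -1.0]]
wrist_force: [-0.5, -0.2, 0.4]
width: 0.003
finger_force: 0.0
```

```bash
python3 -c "
from h import *
cv2.imwrite('pics/s2.png',cv2.resize(arm.snapshot('side')[140:330,200:440,::-1],None,fx=3,fy=3,interpolation=cv2.INTER_CUBIC))
go((-138,0,200),(-138,0,150))"
```

```text
t 6.825 unit [-137.7    1.9] 306.2 turn z 0.06 F [ 0.1 -0.6 -0. ] w -0.00177887017096502 tilt [ 0.    -0.001 -1.   ]
(-138, 0, 200) [-0.04  0.2  10.62]
(-138, 0, 150) [-0.04  0.2  15.62]
```

View pics/s2.png

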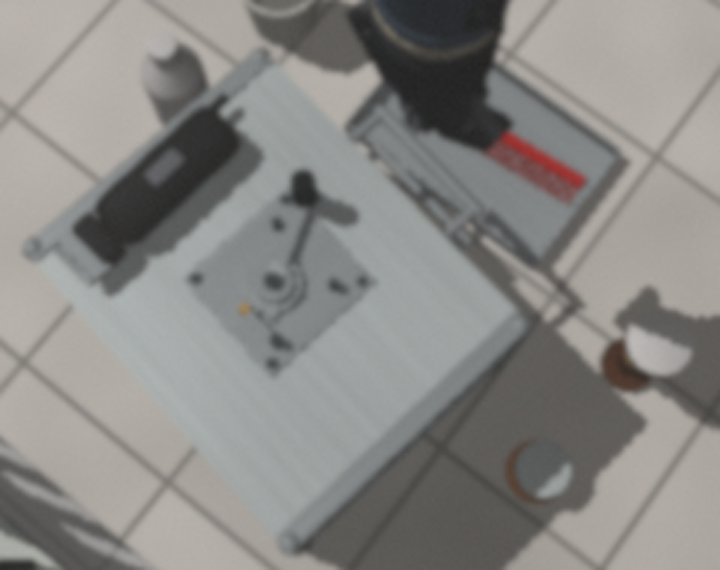

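The knob is now at crop (303,178), on the clipper side. I'll compute its angle before hooking.

```bash
python3 -c "
from h import *
for v in (176,182):
  k=U.T@(at('side',*S(303,v),251)[:2]-C);print(k,.55+np.arctan2(-k[1],-k[0]))
for z in (150,306): pass
b=[U.T@(at('side',*S(x,y),165)[:2]-C) for x,y in[(380,110),(478,215)]];print(b)"
```

```text
[-61.60622431 -35.64047034] 1.0744760848463442
[-58.52820982 -32.19143761] 1.0528553080791068
[array([-160.26939522,  -57.4475496 ]), array([-156.67368705,   59.20612965])]
```

Call:
apply_moves(
  series="0 .2 5 0 0 0; 0 .2 10 0 0 0; 0 .2 11.5 0 0 0; 0 .2 12.5 0 0 0; 0 .2 13.5 0 0 0; 0 .2 14 0 0 0; 0 .2 14 0 0 0; 0 .2 14 0 0 0",
)

```text
time_s: 7.82
eef_pos: [580.7, 68.9, 167.0]
orientation: [[0.987, -0.163, 0.001], [-0.163, -0.987, 0.0], [0.001, -0.0, -1.0]]
wrist_force: [0.2, 0.3, 0.4]
width: 0.002
finger_force: 0.0
```

```bash
python3 -c "
from h import *
go((-138,0,150))"
```

```text
t 7.825 unit [-138.    -0.8] 167.0 turn z 0.02 F [0.2 0.3 0.4] w 0.0021146083879796176 tilt [ 0.001 -0.    -1.   ]
(-138, 0, 150) [ 0.   -0.08  1.7 ]
```

Call:
apply_moves(
  series="0 0 .9 0 0 0; 0 0 1.7 0 0 0; 0 0 1.7 0 0 0; -.5 0 1.7 0 0 0; -1 0 1.7 0 0 0; -1.5 0 1.7 0 0 0; -2.1 0 1.7 0 0 0; -2.7 0 1.7 0 0 0; -3.3 0 1.7 0 0 0; -4 0 1.7 0 0 0",
)

```text
time_s: 9.07
eef_pos: [540.6, 75.4, 149.5]
orientation: [[0.987, -0.163, 0.001], [-0.163, -0.987, -0.0], [0.001, -0.0, -1.0]]
wrist_force: [3.2, 0.0, -0.2]
width: -0.0
finger_force: 1.4
```

```bash
python3 -c "
from h import *
go((-266,0,150))"
```

```text
t 9.075 unit [-178.7   -1. ] 149.5 turn z 0.02 F [ 3.2  0.  -0.2] w -0.00028560859882344864 tilt [ 0.001 -0.    -1.   ]
(-266, 0, 150) [-8.73 -0.1  -0.06]
```

Call:
apply_moves(
  series="-.8 0 0 0 0 0; -1.7 0 0 0 0 0; -2.6 0 0 0 0 0; -3.5 0 0 0 0 0; -4.4 0 0 0 0 0; -5.3 0 0 0 0 0; -6.1 0 0 0 0 0; -6.8 0 0 0 0 0; -7.4 0 0 0 0 0; -7.8 0 0 0 0 0",
)

```text
time_s: 10.32
eef_pos: [463.6, 88.2, 149.4]
orientation: [[0.987, -0.163, 0.0], [-0.163, -0.987, 0.0], [0.0, -0.0, -1.0]]
wrist_force: [3.0, 0.4, 1.6]
width: -0.004
finger_force: 1.4
```

```bash
python3 -c "
from h import *
go((-266,0,150))"
```

```text
t 10.325 unit [-256.7   -1. ] 149.4 turn z 0.03 F [3.  0.4 1.6] w -0.004135695201079812 tilt [ 0. -0. -1.]
(-266, 0, 150) [-0.93 -0.1  -0.06]
```

Call:
apply_moves(
  series="-.2 0 0 0 0 0; -.4 0 0 0 0 0; -.6 0 0 0 0 0; -.8 0 0 0 0 0; -.8 0 0 0 0 0",
)

```text
time_s: 10.95
eef_pos: [456.2, 89.4, 149.4]
orientation: [[0.987, -0.163, 0.001], [-0.163, -0.987, 0.0], [0.001, -0.0, -1.0]]
wrist_force: [3.3, 0.0, 1.2]
width: -0.0
finger_force: 1.6
```

```bash
python3 -c "
from h import *
go((-266,0,150))"
```

```text
t 10.95 unit [-264.2   -1. ] 149.4 turn z 0.02 F [3.3 0.  1.2] w -0.0004817777997269015 tilt [ 0.001 -0.    -1.   ]
(-266, 0, 150) [-0.18 -0.1  -0.06]
```

Not yet at the stop. I'll continue in small steps.

Call:
apply_moves(
  series="-.15 0 0 0 0 0; -.3 0 0 0 0 0; -.3 0 0 0 0 0",
)

```text
time_s: 11.32
eef_pos: [456.1, 89.4, 149.6]
orientation: [[0.987, -0.164, 0.007], [-0.164, -0.987, 0.001], [0.006, -0.002, -1.0]]
wrist_force: [9.9, -0.5, -4.8]
width: 0.003
finger_force: 5.2
```

```bash
python3 -c "
from h import *
go((-266,0,150))"
```

```text
t 11.325 unit [-264.3   -1. ] 149.6 turn z -0.01 F [ 9.9 -0.5 -4.8] w 0.0031616522981980934 tilt [ 0.006 -0.002 -1.   ]
(-266, 0, 150) [-0.17 -0.1  -0.04]
```

It's at the stop: the force rose with no further movement. I'll unload to the middle of the gap, then rise out and retreat.

Call:
apply_moves(
  series=".4 0 0 0 0 0; .8 0 0 0 0 0; .8 0 0 0 0 0; .8 0 -3 0 0 0; .8 0 -8 0 0 0; .8 0 -14 0 0 0; .8 3 -19 0 0 0; .8 9 -19 0 0 0; .8 15 -19 0 0 0; .8 21 -19 0 0 0",
)

```text
time_s: 12.58
eef_pos: [425.4, -120.0, 339.3]
orientation: [[0.987, -0.162, -0.001], [-0.162, -0.987, 0.0], [-0.001, -0.0, -1.0]]
wrist_force: [0.8, -0.5, -0.0]
width: 0.0
finger_force: 0.0
```

Call:
apply_moves(
  series="0 6 0 0 0 0; 0 12 0 0 0 0; 0 16 0 0 0 0; 0 16 0 0 0 0; 0 16 0 0 0 0",
)

```text
time_s: 13.2
eef_pos: [400.6, -275.4, 338.9]
orientation: [[0.987, -0.162, -0.001], [-0.162, -0.987, 0.001], [-0.001, -0.001, -1.0]]
wrist_force: [-0.3, -0.2, -0.2]
width: -0.002
finger_force: 0.0
```

```bash
python3 -c "
from h import *
cv2.imwrite('pics/top3.png',cv2.resize(arm.snapshot('top')[70:290,190:430,::-1],None,fx=2.7,fy=2.7,interpolation=cv2.INTER_CUBIC))
go()"
```

```text
t 13.25 unit [-259.3 -369.5] 339.1 turn z 0.15 F [ 0.7 -0.2 -0.5] w 0.0035896911894900867 tilt [-0.001 -0.001 -1.   ]
```

View pics/top3.png

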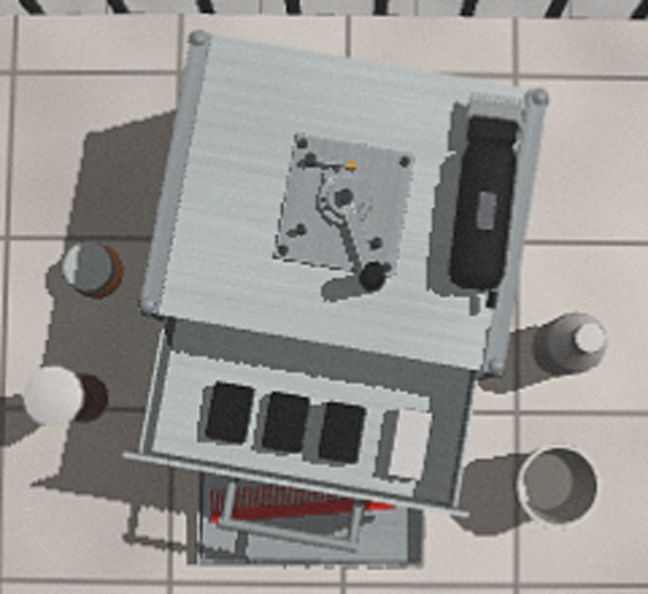

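The drawer is fully out, with its bar from (222,525) to (355,547). The knob is at (373,275) on the clipper side, and everything else is where it was. One numeric check before handing in.

```bash
python3 -c "
from h import *
T2=lambda x,y:((x+.5)/2.7-.5+190,(y+.5)/2.7-.5+70)
print([U.T@(at('top',*T2(*c),165)[:2]-C) for c in[(222,525),(355,547)]])
k=U.T@(at('top',*T2(373,275),251)[:2]-C);p=U.T@(at('top',*T2(344,197),213)[:2]-C);d=k-p;print(d,.55+np.arctan2(-d[1],-d[0]))
arm.job_done()"
```

```text
[array([-283.1833717 ,   54.98716205]), array([-282.09054638,  -58.76175325])]
[-63.77469815 -34.17495978] 1.0419303088396292
the job is handed in; nothing more can be done
```

The job is handed in at about 13 s: the lever was pushed past its click and snapped to the second stop (camera 1.04–1.07 rad, nominal 1.10), then the top drawer was hooked out to its stop (about 120 mm by camera), with the last picture showing nothing else moved and the arm clear.

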